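# Close the articulator and latch it

### The job

The dental articulator on the bench stands open, its upper arm thrown back. Grip nothing: with the fingertips push the upper arm over and down, not slamming it, until its pin stands on the little table at the front; then push the latch knob round as far as it goes, so that the latch bar lies across the closed arm and locks it. Push only on the metal, never on the plaster casts, do not lift, tip or shove the articulator from its place, and leave the tools and other things on the bench undisturbed.

Things in the scene. Friction and masses are not known exactly. Their poses are not given: they have to be found in the camera images.
- articulator: Loose metal stand on rubber feet, 1.6 kg (+-25%), 155 long (x) x 135 wide (y) x 130 mm high closed, holding two plaster dental casts. Origin on the bench under the middle of its foot. Own -x = its front (incisal table), +x = its back (two columns with the arm's hinge), +y = the side of the latch. A sideways push over about 6 N may slide it.
- upper_arm (a joint): Opening angle of the upper arm. 0 = closed, arm level, pin on the incisal table (stop); starts at 1.5 to 1.95 (thrown back to upright or beyond), other stop 2.1. At angle a the arm points cos(a) to the front and sin(a) up from the hinge. Stiff hinge: 0.22 N m of friction holds the arm at any angle, 2 to 4 N on its back moves it, it does not fall.
- upper_hinge (a point): Centre of the arm's level hinge axis between the columns, 45 mm behind the articulator's origin and 110 mm above the bench; y axis = hinge axis.
- upper_back (a point): Place to push: middle line of the arm's back face, 85 mm from the hinge and 19 mm off its axis. Turns with the arm: own z = the face's outward normal (backward when the arm is upright, up when closed), own -x points to the pin end. Flat aluminium bar 34 wide, 10 mm thick; by the hinge a cross plate 84 mm wide, to 37 mm from the axis. A screw head stands 3 mm proud 65 mm from the hinge.
- pin_head (a point): Top of the steel incisal pin, 7 mm thick (head 10 mm), which passes through the end of the upper arm 117 mm from the hinge and stands 9 mm proud of its back face. The arm's end screw reaches 138 mm from the hinge. The pin's foot, 104 mm below this point when closed, then stands on the incisal table.
- incisal_table (a point): Middle of the top of the little table (30 x 34 mm) at the front of the articulator, 34 mm above the bench.
- latch (a joint): Angle of the latch bar about its upright pivot on the +y column. 0 = bar straight out along the articulator's +y, off the arm; starts at 0 to 0.35. Grows counter-clockwise from above, by way of the front, to the stop at 2.2, bar then 2 mm above the closed arm's cross plate. Friction 0.04 N m (1 N at the knob); stays where left. Swung in too early it fouls the closing arm and is knocked aside.
- latch_pivot (a point): Latch pivot axis at the underside of the latch bar, 131 mm above the bench; axes as the articulator's.
- latch_knob (a point): Middle of the upright steel finger knob at the end of the latch bar: 13 mm thick, 43 mm from the pivot. This point is 145 mm above the bench, the knob's top 155 mm; the 4 mm bar under it spans 131 to 135 mm. Own y axis points from pivot to knob. The closed arm's top face is 129 mm above the bench.
- upper_cast: White plaster dental arch, 54 x 68 x 35 mm, fixed under the upper arm (on its front side when open), centre 65 mm from the hinge. Fragile: not to be pushed on. Origin at the middle of its flat base.
- lower_cast: Plaster dental arch, 54 x 68 x 35 mm, fixed on the articulator's foot, teeth up. Fragile: not to be pushed on. Origin at the middle of its flat base.
- steel_bowl: Small steel bowl, 95 mm across, 47 mm high, near right corner of the bench; bystander.
- tweezers: Steel tweezers, 136 x 17 x 8 mm, lying to the right; bystander.
- wax_block: Pink wax block, 35 x 63 x 19 mm, near left; bystander.
- marker: Red marker pen, 121 x 12 x 12 mm, lying at the near edge; bystander.
- spatula: Mixing spatula with blue handle, 235 x 18 x 17 mm, lying at the left; bystander.

How it is judged:
On the way, in this order (a step that is already met when the one before it is completed fails the run):
1. the upper arm is closed, its pin on the incisal table, with the latch still off it (value of joint upper_arm below 0.04 rad and value of joint latch below 1.2 rad), for 0.2 s.
2. the latch bar is swung in over the closed arm to its stop (value of joint latch above 2 rad and value of joint upper_arm below 0.06 rad), for 0.2 s.
At the end, for the whole second after the job is handed in: upper arm closed (under 0.05 rad), latch bar over it at its stop (over 2.0 of 2.2 rad), articulator at rest upright on its feet within 30 mm of where it started (value of joint upper_arm below 0.05 rad and value of joint latch above 2 rad and angle between articulator's own z axis and vertical below 0.04 rad and height (world z) of articulator below 0.006 m and distance of articulator from where it was at the start of the episode below 0.03 m and linear speed of articulator below 0.02 m/s); the robot touches nothing.
It fails at once if the upper arm is slammed shut (faster than 3 rad/s in the last 0.35 rad) (value of joint upper_arm below 0.35 rad and velocity of joint upper_arm below -3 rad/s).
It fails at once if the articulator is lifted off the bench or tipped (height (world z) of articulator above 0.012 m or angle between articulator's own z axis and vertical above 0.12 rad).
It fails at once if the articulator is shoved more than 40 mm from its place (distance of articulator from where it was at the start of the episode above 0.04 m).
It fails at once if a plaster cast is pushed on (contact force between any of the arm, the fingers and upper_cast above 2 N or contact force between any of the arm, the fingers and lower_cast above 2 N).
It fails at once if a bystander is moved by more than 30 mm (distance of any of steel_bowl, tweezers, wax_block, marker, spatula from where it was at the start of the episode above 0.03 m).
It also fails if it takes over 53 s, if anything falls off the work surface, if the arm or the gripper's body presses on something with over 40 N, if the wrist force passes 120 N, or if a joint passes its speed limit or range.

### The arm

A 6-joint arm with a two-finger parallel gripper is mounted at the origin on a cart in front of the work surface, level with it; the furniture and walls round the work are solid. World frame = base frame: x ahead of the robot, y to its left, z up, the work surface at z = 0. Lengths are in m, angles in rad, forces in N, time in s.
With the tool pointing down it reaches from about 0.375 to 0.9 m from the base axis. Payload 3.1 kg.
Tool frame: the origin (TCP) lies between the finger pads; the fingertips stand manip.finger_overhang ahead of it and the grasp point (between the pads) lies 5 mm behind it (manip.finger_overhang is the distance from the TCP to the fingertips, in m); z points along the fingers, y is the line along which they close (so a half turn about z gives the same grasp; the last joint's range is limited). The gripper opens to 85 mm and grips with 20 to 120 N. Pads are 22 mm wide; open, the fingers measure 114 mm over their backs; the gripper's body (76 mm by 85 mm) begins 54 mm behind the grasp point. The pads swing forward as they close: fully open they stand 13 mm farther back than shut.
Start: joints at [-1.31, 0.527, 1.433, -0, 1.181, -0.178], TCP at [0.266, -0.565, 0.245] pointing down, gripper open.
Joint ranges: [-3.08, 3.08], [-0.75, 2.2], [0.22, 2.44], [-1.43, 4.57], [0, 2.65], [-2.85, 2.85]. Speed limits (rad/s): [2.79, 2.79, 3.14, 3.14, 3.14, 3.14].

### API

Orientations are given as a unit quaternion [x, y, z, w].
In Python, from station import manip gives the robot as it stands.
- The arm moves only by the tool drive_tool, never from a script. Its argument "plan" is a list of rows, each a list of 7 numbers: the shift along the tool's x, y, z in m, then the turn, a rotation vector about the tool's x, y, z in degrees, then the opening, from -1 (shut) to 1 (fully open). In form: [[x, y, z, wx, wy, wz, gripper], ...]. A call has 1 to 10 rows; each row shifts and turns the commanded pose from where the row before left it, along the tool's axes as they then stand; what a row does not reach is not made up. A row lasts 1/10 s, in which the tool goes at most 50 mm and 8.59 degrees, less where a joint would pass 70% of its speed; a pose out of reach is approached as far as the arm can. A call is refused whole if a number of a shift passes 0.05 or a number of a turn 8.59, either way. A call with a gripper value outside its range is refused whole. The fingers move at their own pace and stop on an object; "newtons" is the grip in N (left out, the last holds). Time passes only in rows, so rows that do not move let the fingers close. It gives the time, the measured TCP pose, the force, the opening and the grip force at its end, in the units of the state.
- manip.sense(): the state, without advancing time (a new reading comes with each control period).
- manip.snapshot(name): name is "side" or "top" or "wrist"; returns a dict with "image" (420x560x3 uint8, red, green, blue), "z_map" (420x560 float32, m along the optical axis (not along the pixel's ray), 0 where there is no reading), "fov_y" (degrees; the focal length in pixels is half the picture's height over the tangent of half this angle, whatever the lens; pixels are square), "cx", "cy" (the principal point, pixels), "extrinsics" (4x4, takes a point from camera to world coordinates); the wrist camera has in their place "mount" (4x4, takes a point from camera to tool coordinates, whose origin is the TCP and whose axes are the flange's). Camera axes: x right, y up, looking along -z (the intrinsics and any distortion apply to the point x, -y, -z); pixel columns grow to the right and rows downward; lengths in m; the calibration is good to about 2 mm. A picture is of the moment at which its call begins: read the wrist's pose just before it.
- manip.sign_off(): hands the job in; it is judged then, once.
The state is a dict: "t": time; "q": joint angles; "qd": joint speeds; "tau": joint torques, N m; "tcp_pos": TCP position; "tool_rot": TCP orientation; "force": force on the tool from outside, world axes, zero at the start; "ft_torque": the same for the moment, N m; "finger_gap": opening from 0.0 (shut) to 1.0 (fully open); "gripper_force": force on a finger pad.
Only numpy, scipy, OpenCV 4.12 (cv2) and the standard library are available. Lean on these libraries where they do the work, as an engineer would, in place of code of your own. Each camera call takes 0.05 s, during which the arm holds its last target. There are 200 camera calls.

## Working session

There is one attempt and no reset: what is moved stays moved. The work goes in short steps, Python scripts to look and compute and a tool call to move; the robot and the scene stay as the last step left them, time stands still between calls to the robot, and variables do not carry over. Pictures are saved under pics/ and viewed, at most 10 in all, crops included, and the job is handed in when it is done.

Besides the shell and the picture viewer there is one more tool, called after "Emit:" by a JSON object that holds its "name" and its "arguments", one argument or row to a line. drive_tool: Moves the arm, as the interface text tells. Its arguments: {"type":"object","properties":{"plan":{"type":"array"},"newtons":{"type":"number"}},"required":["plan"]}

```bash
mkdir -p pics
cat > h.py <<'E'
import numpy as np, cv2
from station import manip
def snap(n, save=None):
    s=manip.snapshot(n)
    if save: cv2.imwrite('pics/'+save,s['image'][:,:,::-1])
    return s
def cloud(s,E=None):
    z=s['z_map']; f=210/np.tan(np.radians(s['fov_y']/2))
    v,u=np.mgrid[0:420,0:560]
    P=np.stack([(u-s['cx'])/f*z,-(v-s['cy'])/f*z,-z],-1)
    E=s['extrinsics'] if E is None else E
    W=P@E[:3,:3].T+E[:3,3]; W[z==0]=np.nan
    return W
E
python3 - <<'E'
from h import *
st=manip.sense();print({k:np.round(v,3) for k,v in st.items()},manip.finger_overhang)
for n in('side','top'):
    s=snap(n,n+'1.png');print(n,[k for k in s if k not in('image','z_map')],s['fov_y'],s['cx'],s['cy'],np.round(s['extrinsics'],3).tolist())
    np.save(n+'.npy',cloud(s)); np.save(n+'_im.npy',s['image'])
    print({k:s[k] for k in s if 'dist' in k})
a=cv2.imread('pics/side1.png')
E
```

```text
{'t': np.float64(0.0), 'q': array([-1.31 ,  0.529,  1.434, -0.   ,  1.181, -0.179]), 'qd': array([-0.   , -0.   , -0.001, -0.002,  0.   , -0.001]), 'tau': array([ 1.0000e-03, -4.4235e+01, -1.7802e+01, -0.0000e+00,  8.0000e-03,
        0.0000e+00]), 'tcp_pos': array([ 0.266, -0.565,  0.244]), 'tool_rot': array([ 0.976,  0.218, -0.   , -0.001]), 'force': array([-1.19 , -0.377,  0.333]), 'ft_torque': array([-0.012, -0.006,  0.002]), 'gripper_force': np.float64(0.0), 'finger_gap': np.float64(1.0)} 0.014
side ['fov_y', 'cx', 'cy', 'extrinsics'] 54.048176349832154 283.1166596096267 213.5827380262146 [[0.985, 0.094, -0.144, 0.366], [-0.171, 0.618, -0.767, -0.675], [0.017, 0.78, 0.625, 0.673], [0.0, 0.0, 0.0, 1.0]]
{}
top ['fov_y', 'cx', 'cy', 'extrinsics'] 54.57918309843486 281.3814287193436 212.51192346124287 [[-0.01, 0.984, -0.177, 0.327], [-1.0, -0.007, 0.017, 0.039], [0.015, 0.177, 0.984, 1.039], [0.0, 0.0, 0.0, 1.0]]
{}
```

View pics/side1.png

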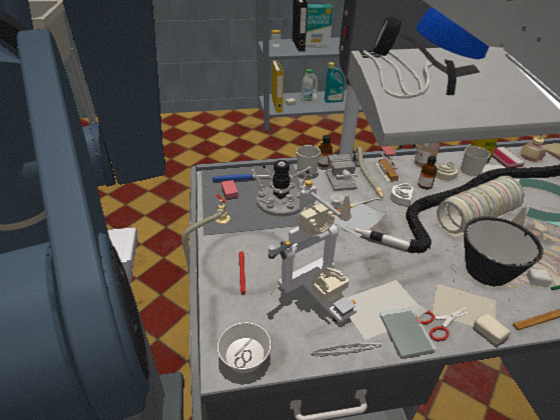

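View pics/top1.png

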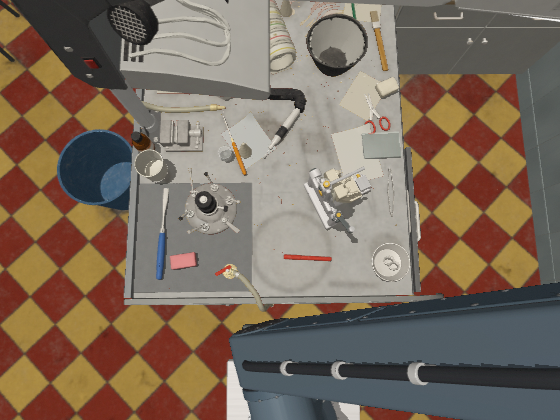

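The side view shows the articulator at about (312,265). In the top view it is at about (338,195), with the arm upright. I'll enlarge both and measure.

Run:
```python
from h import *
a=cv2.imread('pics/side1.png')[195:330,250:370]; b=cv2.imread('pics/top1.png')[155:255,290:400]
A=cv2.resize(a,None,fx=3.3,fy=4.4*3.3/4.4,interpolation=3); B=cv2.resize(b,None,fx=3.6,fy=3.6,interpolation=3)
H=max(A.shape[0],B.shape[0]); o=np.zeros((H,A.shape[1]+B.shape[1],3),np.uint8); o[:A.shape[0],:A.shape[1]]=A;o[:B.shape[0],A.shape[1]:]=B
cv2.imwrite('pics/crop.png',o);print(o.shape,A.shape)
W=np.load('top.npy');S=np.load('side.npy')
c=W[195,340];print(c)
# heightmap from both clouds
P=np.concatenate([W.reshape(-1,3),S.reshape(-1,3)])
c=c[:2]
m=(np.abs(P[:,0]-c[0])<.15)&(np.abs(P[:,1]-c[1])<.15)&(P[:,2]>.006)&(P[:,2]<.4);P=P[m];np.save('P.npy',P)
x0,y0=c-.15; n=150
im=np.zeros((n,n));
for p in P[np.argsort(P[:,2])]:
    i=int((p[0]-x0)/.002);j=int((p[1]-y0)/.002)
    if 0<=i<n and 0<=j<n: im[n-1-i,n-1-j]=p[2]
v=cv2.applyColorMap(np.uint8(np.clip(im/.25,0,1)*255),cv2.COLORMAP_JET);v[im==0]=0
v=cv2.resize(v,(600,600),interpolation=0)
for k in range(0,6):
    g=int(k*100);cv2.putText(v,'%.3f'%(x0+.3-g*.0005),(0,g+10),0,.4,(255,255,255),1);cv2.putText(v,'%.3f'%(y0+.3-g*.0005),(g,595),0,.4,(255,255,255),1);v[g]=v[g]//2+60;v[:,g]=v[:,g]//2+60
cv2.imwrite('pics/hm.png',v)
```

```text
(446, 792, 3) (446, 396, 3)
[ 0.51480054 -0.0992929   0.20081197]
```

View pics/crop.png

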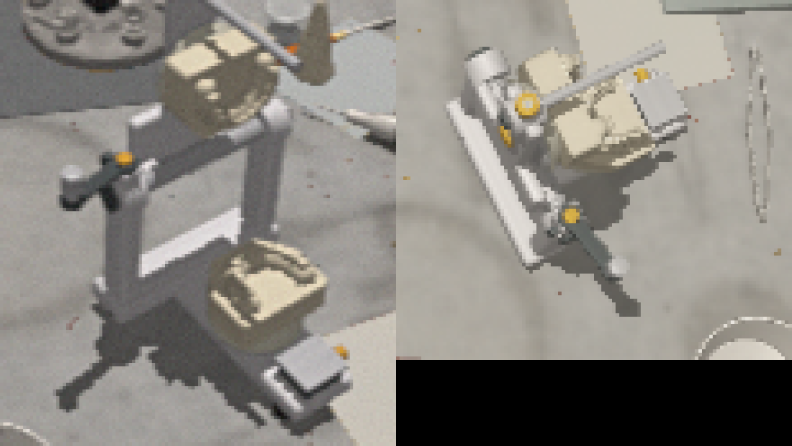

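View pics/hm.png

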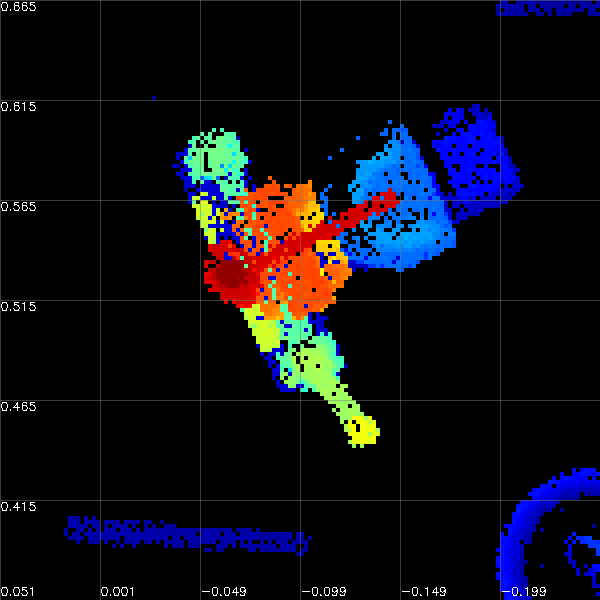

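The top crop and height map show the articulator with its front towards world (+0.41, −0.91). The latch knob is near (0.45, −0.13), the table near (0.585, −0.19), and the arm is roughly upright. I'll refine the pose and check for obstacles.

Run:
```python
from h import *
T=np.load('top.npy').reshape(-1,3);S=np.load('side.npy').reshape(-1,3)
from scipy.spatial.transform import Rotation as R
for nm,P in(('top',T),('side',S)):
    m=(np.abs(P[:,0]-.525)<.1)&(np.abs(P[:,1]+.1)<.13)&(P[:,2]<.3);P=P[m]
    def box(x0,x1,y0,y1,z0,z1): return P[(P[:,0]>x0)&(P[:,0]<x1)&(P[:,1]>y0)&(P[:,1]<y1)&(P[:,2]>z0)&(P[:,2]<z1)]
    t=box(.54,.63,-.215,-.16,.028,.042);r=cv2.minAreaRect(np.float32(t[:,:2]));print(nm,'table',len(t),np.round(t.mean(0),3),r)
    k=box(.43,.47,-.15,-.11,.148,.16);print('knob top',len(k),k.mean(0).round(4) if len(k) else 0)
    k=box(.455,.48,-.12,-.1,.128,.14);print('bar',len(k),k.mean(0).round(4) if len(k) else 0)
    # pin: 
    k=P[P[:,2]>.2]; d=np.array([.41,-.91]);u=(k[:,:2]-[.53,-.065])@d;w=(k[:,:2]-[.53,-.065])@[.91,.41]
    g=k[(u>.04)&(u<.12)&(k[:,2]>.2)];print('pin',len(g))
    if len(g)>10:
        c=g.mean(0);q=g-c;ok=np.ones(len(g),bool)
        for _ in range(5):
            c=g[ok].mean(0);v=np.linalg.svd(g[ok]-c)[2][0];dd=np.linalg.norm(np.cross(g-c,v),axis=1);ok=dd<.006
        print(ok.sum(),c.round(4),v.round(3), 'head end',g[ok][np.argmax(g[ok][:,1])].round(3),'foot',g[ok][np.argmin(g[ok][:,1])].round(3))
    hi=P[P[:,2]>P[:,2].max()-.02];print('max',P[:,2].max(),hi.mean(0).round(3))
    # back base bar of foot
    for zz in(.0,):
        s=P[(P[:,2]>.22)];print('back-most hi',s[np.argmax(s[:,:2]@[-.41,.91])].round(3))
A=np.concatenate([T,S]);
for x in np.arange(.3,.7,.1):
  print('x',round(x,1),[(round(y,1),round(float(np.nanmax(np.append(A[(np.abs(A[:,0]-x-.05)<.05)&(np.abs(A[:,1]-y-.05)<.05)&(A[:,2]<.6)][:,2],0))),2)) for y in np.arange(-.4,.4,.1)])
```

```text
top table 152 [ 0.586 -0.186  0.033] ((0.5876380205154419, -0.18515658378601074), (0.038097843527793884, 0.030641820281744003), 24.093172073364258)
knob top 32 [ 0.4498 -0.1299  0.153 ]
bar 49 [ 0.4707 -0.1127  0.1335]
pin 80
80 [ 0.5563 -0.1246  0.2299] [-0.424  0.905 -0.019] head end [ 0.548 -0.102  0.23 ] foot [ 0.564 -0.147  0.227]
max 0.24769560702256255 [ 0.537 -0.086  0.234]
back-most hi [ 0.524 -0.052  0.228]
side table 284 [ 0.58  -0.183  0.033] ((0.573748767375946, -0.17661896347999573), (0.04027577489614487, 0.06714112311601639), 45.77540969848633)
knob top 36 [ 0.4487 -0.132   0.1522]
bar 47 [ 0.4719 -0.1126  0.133 ]
pin 99
98 [ 0.555  -0.1269  0.2281] [ 0.442 -0.897 -0.002] head end [ 0.543 -0.104  0.227] foot [ 0.564 -0.148  0.228]
max 0.24779127467737766 [ 0.536 -0.087  0.233]
back-most hi [ 0.519 -0.058  0.231]
x 0.3 [(np.float64(-0.4), 0.0), (np.float64(-0.3), 0.05), (np.float64(-0.2), 0.6), (np.float64(-0.1), 0.6), (np.float64(-0.0), 0.05), (np.float64(0.1), 0.07), (np.float64(0.2), 0.02), (np.float64(0.3), 0.02)]
x 0.4 [(np.float64(-0.4), 0.0), (np.float64(-0.3), 0.04), (np.float64(-0.2), 0.16), (np.float64(-0.1), 0.15), (np.float64(-0.0), 0.01), (np.float64(0.1), 0.08), (np.float64(0.2), 0.09), (np.float64(0.3), 0.02)]
x 0.5 [(np.float64(-0.4), 0.0), (np.float64(-0.3), 0.03), (np.float64(-0.2), 0.23), (np.float64(-0.1), 0.25), (np.float64(-0.0), 0.0), (np.float64(0.1), 0.13), (np.float64(0.2), 0.13), (np.float64(0.3), 0.07)]
x 0.6 [(np.float64(-0.4), 0.0), (np.float64(-0.3), 0.02), (np.float64(-0.2), 0.06), (np.float64(-0.1), 0.11), (np.float64(-0.0), 0.02), (np.float64(0.1), 0.07), (np.float64(0.2), 0.08), (np.float64(0.3), 0.1)]
```

Emit:
{"name": "drive_tool", "arguments": {
  "plan": [
    [0, 0, -0.04, 0, 0, 0, -1],
    [0, 0, -0.04, 0, 0, 0, -1],
    [0, 0, -0.03, 0, 0, 0, -1],
    [0.032, -0.0285, 0, 0, 0, 0, -1],
    [0.032, -0.0285, 0, 0, 0, 0, -1],
    [0.032, -0.0285, 0, 0, 0, 0, -1],
    [0.032, -0.0285, 0, 0, 0, 0, -1],
    [0.032, -0.0285, 0, 0, 0, 0, -1],
    [0.032, -0.0285, 0, 0, 0, 0, -1],
    [0.032, -0.0285, 0, 0, 0, 0, -1]
  ]
}}

```text
t: 1.1
tcp_pos: [0.384, -0.2877, 0.355]
tool_rot: [0.976, 0.218, -0.0, -0.0]
force: [-0.1, 0.2, 0.5]
finger_gap: 0.002
gripper_force: 0.0
```

Emit:
{"name": "drive_tool", "arguments": {
  "plan": [
    [0.032, -0.0285, 0, 0, 0, 0, -1],
    [0.032, -0.0285, 0, 0, 0, 0, -1],
    [0.032, -0.0285, 0, 0, 0, 0, -1],
    [0.032, -0.0285, 0, 0, 0, 0, -1],
    [0.032, -0.0285, 0, 0, 0, 0, -1],
    [0.032, -0.0285, 0, 0, 0, 0, -1],
    [0.032, -0.0285, 0, 0, 0, 0, -1],
    [0, 0, 0, 0, 0, 0, -1]
  ]
}}

```text
t: 1.9
tcp_pos: [0.5024, -0.0094, 0.3549]
tool_rot: [0.975, 0.221, 0.0, -0.001]
force: [-0.9, -0.2, -0.6]
finger_gap: -0.003
gripper_force: 0.0
```

Emit:
{"name": "drive_tool", "arguments": {
  "plan": [
    [0, 0, 0.039, 0, 0, 0, -1],
    [0, 0, 0.039, 0, 0, 0, -1],
    [0, 0, 0.039, -7.5, 0, 0, -1],
    [0, 0, 0.04, -7.5, 0, 0, -1],
    [0, 0, 0, -7.5, 0, 0, -1],
    [0, 0, 0, -7.5, 0, 0, -1],
    [0, 0, 0, -7.5, 0, 0, -1],
    [0, 0, 0, -7.5, 0, 0, -1],
    [0, 0, 0, 0, 0, 0, -1]
  ]
}}

```text
t: 2.8
tcp_pos: [0.4997, -0.0193, 0.1956]
tool_rot: [0.915, 0.206, 0.068, 0.341]
force: [-0.8, 0.5, -0.9]
finger_gap: 0.002
gripper_force: 0.0
```

```bash
cat > st.py <<'E'
from h import *
from scipy.spatial.transform import Rotation as R
H=np.array([.535,-.080,.110]); d=np.array([.43,-.903,0]); l=np.array([.903,.43,0])
def fu(p): p=p-H; return np.round([p@d,p@l,p[2]+.11],4)
def state():
    s=manip.sense(); M=R.from_quat(s['tool_rot']).as_matrix(); tip=s['tcp_pos']+.014*M[:,2]
    print('t',s['t'],'tcp(f,l,z)',fu(s['tcp_pos']),'tip',fu(tip),'tz',M[:,2]@d,M[:,2]@l,M[2,2],'ty',M[:,1]@d,M[:,1]@l,'F(f,l,z)',np.round([s['force']@d,s['force']@l,s['force'][2]],2))
    return s,M
E
python3 - <<'E'
from st import *
s,M=state()
a=snap('side','side2.png')['image'][150:330,200:440];b=snap('wrist')['image']
o=np.zeros((420,800,3),np.uint8);o[:315,:420]=cv2.resize(a,(420,315),interpolation=3);o[:285,420:]=cv2.resize(b,(380,285))
cv2.imwrite('pics/c2.png',o[:,:,::-1])
E
```

```text
t 2.8 tcp(f,l,z) [-0.07   -0.0058  0.1956] tip [-0.0608 -0.006   0.1849] tz 0.6516650736961582 -0.01765375743502484 -0.7583879314218797 ty 0.7586703469686811 0.004874668037615049 F(f,l,z) [-0.75 -0.49 -0.93]
```

View pics/c2.png

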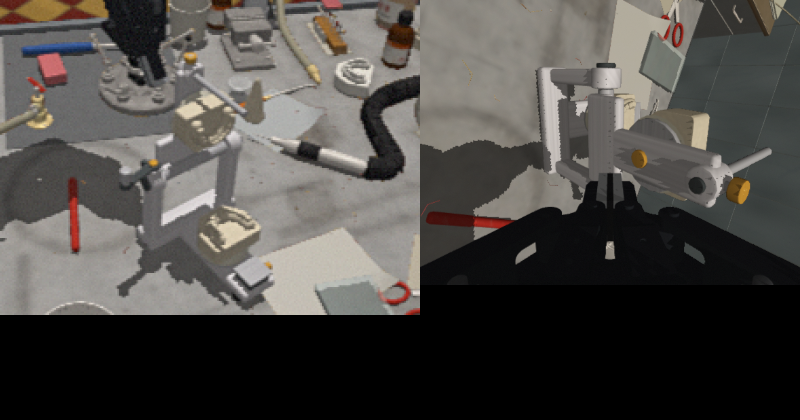

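The wrist view shows the fingertips just behind the back of the arm. The orange screw is at full-image pixel (323,233) and the pin head at (408,274). I'll locate both.

Run:
```python
from st import *
s,M=state()
w=manip.snapshot('wrist');E=np.eye(4);E[:3,:3]=M;E[:3,3]=s['tcp_pos'];W=cloud(w,E@w['mount'])
print(np.round(w['mount'],3))
for n,u,v in(('screw',323,233),('pinhead',408,274),('face',360,250),('face2',300,225),('face3',375,265),('endscrew',468,280)):
    p=np.nanmedian(W[v-2:v+3,u-2:u+3].reshape(-1,3),axis=0);print(n,fu(p),p.round(3))
P=W.reshape(-1,3);q=(P-H);f,L,z=q@d,q@l,P[:,2]
for z0 in(.175,.185,.195,.205,.215):
    m=(abs(z-z0)<.003)&(f>-.04)&(f<-.01)&(abs(L)<.04);print(z0,m.sum(),np.percentile(L[m],[3,97]).round(4),np.median(f[m]).round(4))
```

```text
t 2.9 tcp(f,l,z) [-0.0684 -0.0047  0.197 ] tip [-0.0593 -0.0049  0.1864] tz 0.6509409340027985 -0.016518931056496794 -0.7590349135252807 ty 0.7592573491735699 0.00015032276353055263 F(f,l,z) [ 1.34 -0.47 -0.42]
[[-0.     0.964  0.267  0.068]
 [ 1.     0.    -0.    -0.001]
 [-0.001  0.267 -0.964 -0.129]
 [ 0.     0.     0.     1.   ]]
screw [-0.0252  0.0042  0.1787] [ 0.528 -0.055  0.179]
pinhead [-0.0322  0.0031  0.2288] [ 0.524 -0.05   0.229]
face [-0.0228  0.0011  0.1992] [ 0.526 -0.059  0.199]
face2 [-0.0217  0.0025  0.1585] [ 0.528 -0.059  0.158]
face3 [-0.0229 -0.0033  0.2075] [ 0.522 -0.061  0.207]
endscrew [-0.0244  0.0052  0.2475] [ 0.529 -0.056  0.247]
0.175 904 [-0.0248  0.0292] -0.0217
0.185 971 [-0.0232  0.0282] -0.0219
0.195 884 [-0.0126  0.0231] -0.0224
0.205 846 [-0.0127  0.0187] -0.0227
0.215 776 [-0.0131  0.0188] -0.0229
```

```bash
cat > plan.py <<'E'
from st import *
H2=np.array([-.0035,.110]); rad=np.radians
def way(a,r=.092,h=.0145):
    t=rad(-10+51*min(a,91)/90.5); a=rad(a)
    C=H2+r*np.array([np.cos(a),np.sin(a)])+.019*np.array([-np.sin(a),np.cos(a)])
    z=np.array([np.sin(t),-np.cos(t)]);y=np.array([np.cos(t),np.sin(t)])
    return C-.014*z-h*y,t
def rows(angs):
    s,M=state(); p=fu(s['tcp_pos']); f=p[[0,2]]; t=np.arctan2(M[:,2]@d,-M[2,2]); x=.003-p[1]
    for i,a in enumerate(angs):
        q,tn=way(a); D=q-f; z=np.array([np.sin(t),-np.cos(t)]);y=np.array([np.cos(t),np.sin(t)])
        print(a,np.round([x if i==0 else 0,D@y,D@z,-np.degrees(tn-t)],4).tolist()); f,t=q,tn
E
python3 -c "
from plan import *
rows([105,100,96,93,90,87,84,81,78,75,72,69,66,63,60])"
```

```text
t 2.95 tcp(f,l,z) [-0.0678 -0.0044  0.1976] tip [-0.0587 -0.0046  0.187 ] tz 0.651499038286466 -0.01587668442437412 -0.7585697902713662 ty 0.7587598927338566 -0.0020415309299165463 F(f,l,z) [ 0.34 -0.09  0.8 ]
105 [0.0074, -0.0002, 0.0034, -0.6241]
100 [0.0, 0.0078, 0.0024, -0.0]
96 [0.0, 0.0061, 0.0024, -0.0]
93 [0.0, 0.0045, 0.0021, -0.0]
90 [0.0, 0.0045, 0.0022, 0.5635]
87 [0.0, 0.0047, 0.0021, 1.6906]
84 [0.0, 0.0046, 0.0022, 1.6906]
81 [0.0, 0.0045, 0.0023, 1.6906]
78 [0.0, 0.0045, 0.0024, 1.6906]
75 [0.0, 0.0044, 0.0025, 1.6906]
72 [0.0, 0.0043, 0.0025, 1.6906]
69 [0.0, 0.0043, 0.0026, 1.6906]
66 [0.0, 0.0042, 0.0027, 1.6906]
63 [0.0, 0.0041, 0.0028, 1.6906]
60 [0.0, 0.0041, 0.0029, 1.6906]
```

Emit:
{"name": "drive_tool", "arguments": {
  "plan": [
    [0.0074, 0, 0.0034, 0, 0, 0, -1],
    [0, 0.0078, 0.0024, 0, 0, 0, -1],
    [0, 0.0061, 0.0024, 0, 0, 0, -1],
    [0, 0.0045, 0.0021, 0, 0, 0, -1],
    [0, 0.0045, 0.0022, 0.5, 0, 0, -1],
    [0, 0.0047, 0.0021, 1.7, 0, 0, -1],
    [0, 0.0046, 0.0022, 1.7, 0, 0, -1],
    [0, 0.0045, 0.0023, 1.7, 0, 0, -1]
  ]
}}

```text
t: 3.75
tcp_pos: [0.5251, -0.0539, 0.2066]
tool_rot: [0.931, 0.206, 0.06, 0.295]
force: [-1.2, 2.1, 2.8]
finger_gap: -0.005
gripper_force: 1.4
```

```bash
python3 -c "
from plan import *
rows([78,75,72,69,66,63,60,57,54,51])
cv2.imwrite('pics/c3.png',cv2.resize(manip.snapshot('side')['image'][150:330,200:440,::-1],(640,480),interpolation=3))"
```

```text
t 3.75 tcp(f,l,z) [-0.0278  0.0023  0.2066] tip [-0.0198  0.0021  0.1951] tz 0.5742596849867878 -0.014883382410921658 -0.8186001687636455 ty 0.8187832495417349 -0.0034230171359098116 F(f,l,z) [-2.42 -0.16  2.81]
78 [0.0007, 0.0046, 0.0022, 1.0944]
75 [0.0, 0.0044, 0.0025, 1.6906]
72 [0.0, 0.0043, 0.0025, 1.6906]
69 [0.0, 0.0043, 0.0026, 1.6906]
66 [0.0, 0.0042, 0.0027, 1.6906]
63 [0.0, 0.0041, 0.0028, 1.6906]
60 [0.0, 0.0041, 0.0029, 1.6906]
57 [0.0, 0.004, 0.003, 1.6906]
54 [0.0, 0.0039, 0.0031, 1.6906]
51 [0.0, 0.0038, 0.0031, 1.6906]
```

View pics/c3.png

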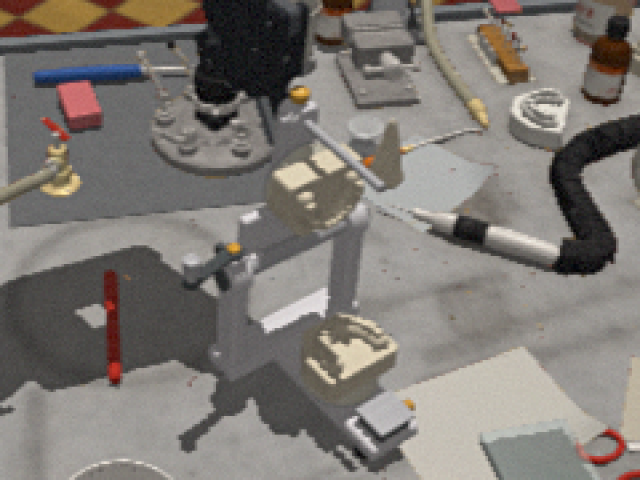

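The arm has tipped forward a little: the pin at (345,150) now slopes down to the front. Contact force is about 3.7 N and the stand hasn't moved. I'll continue.

Emit:
{"name": "drive_tool", "arguments": {
  "plan": [
    [0, 0.0046, 0.0022, 1.1, 0, 0, -1],
    [0, 0.0044, 0.0025, 1.7, 0, 0, -1],
    [0, 0.0043, 0.0025, 1.7, 0, 0, -1],
    [0, 0.0043, 0.0026, 1.7, 0, 0, -1],
    [0, 0.0042, 0.0027, 1.7, 0, 0, -1],
    [0, 0.0041, 0.0028, 1.7, 0, 0, -1],
    [0, 0.0041, 0.0029, 1.7, 0, 0, -1],
    [0, 0.004, 0.003, 1.7, 0, 0, -1],
    [0, 0.0039, 0.0031, 1.7, 0, 0, -1],
    [0, 0.0038, 0.0031, 1.7, 0, 0, -1]
  ]
}}

```text
t: 4.8
tcp_pos: [0.5462, -0.0988, 0.2024]
tool_rot: [0.963, 0.213, 0.03, 0.16]
force: [-0.3, -0.3, 2.5]
finger_gap: -0.0
gripper_force: 1.0
```

```bash
python3 -c "
from plan import *
rows([48,45,42,39,36,33,30,27,24,21])"
```

```text
t 4.8 tcp(f,l,z) [0.0218 0.0021 0.2024] tip [0.0263 0.0019 0.1891] tz 0.3213589455841339 -0.012810475560424972 -0.9468876763170262 ty 0.9470546471302711 -0.007455381563350849 F(f,l,z) [ 0.12 -0.38  2.54]
48 [0.0009, 0.0032, 0.0034, 1.6967]
45 [0.0, 0.0037, 0.0033, 1.6906]
42 [0.0, 0.0036, 0.0034, 1.6906]
39 [0.0, 0.0035, 0.0034, 1.6906]
36 [0.0, 0.0034, 0.0035, 1.6906]
33 [0.0, 0.0033, 0.0036, 1.6906]
30 [0.0, 0.0032, 0.0036, 1.6906]
27 [0.0, 0.0031, 0.0037, 1.6906]
24 [0.0, 0.003, 0.0038, 1.6906]
21 [0.0, 0.0029, 0.0038, 1.6906]
```

Emit:
{"name": "drive_tool", "arguments": {
  "plan": [
    [0, 0.0033, 0.0034, 1.7, 0, 0, -1],
    [0, 0.0037, 0.0033, 1.7, 0, 0, -1],
    [0, 0.0036, 0.0034, 1.7, 0, 0, -1],
    [0, 0.0035, 0.0034, 1.7, 0, 0, -1],
    [0, 0.0034, 0.0035, 1.7, 0, 0, -1],
    [0, 0.0033, 0.0036, 1.7, 0, 0, -1],
    [0, 0.0032, 0.0036, 1.7, 0, 0, -1],
    [0, 0.0031, 0.0037, 1.7, 0, 0, -1],
    [0, 0.003, 0.0038, 1.7, 0, 0, -1],
    [0, 0.0029, 0.0038, 1.7, 0, 0, -1]
  ]
}}

```text
t: 5.8
tcp_pos: [0.5624, -0.1344, 0.1738]
tool_rot: [0.977, 0.215, -0.002, 0.016]
force: [0.2, 0.3, 2.1]
finger_gap: -0.0
gripper_force: 0.6
```

```bash
python3 -c "
from plan import *
rows([18,15.5,13,10.5,8,5.5,3.5,2,1,0])"
```

```text
t 5.8 tcp(f,l,z) [0.0609 0.0013 0.1738] tip [0.0613 0.0012 0.1599] tz 0.03041417511437281 -0.010227814324983894 -0.9994852114082072 ty 0.9996279173633639 -0.011007415684042343 F(f,l,z) [-0.17  0.33  2.06]
18 [0.0017, 0.0026, 0.0034, 1.5993]
15.5 [0.0, 0.0023, 0.0033, 1.4088]
13 [0.0, 0.0022, 0.0033, 1.4088]
10.5 [0.0, 0.0022, 0.0033, 1.4088]
8 [0.0, 0.0021, 0.0034, 1.4088]
5.5 [0.0, 0.002, 0.0034, 1.4088]
3.5 [0.0, 0.0016, 0.0027, 1.1271]
2 [0.0, 0.0011, 0.0021, 0.8453]
1 [0.0, 0.0008, 0.0014, 0.5635]
0 [0.0, 0.0007, 0.0014, 0.5635]
```

Emit:
{"name": "drive_tool", "arguments": {
  "plan": [
    [0.001, 0.0026, 0.0034, 1.6, 0, 0, -1],
    [0, 0.0023, 0.0033, 1.4, 0, 0, -1],
    [0, 0.0022, 0.0033, 1.4, 0, 0, -1],
    [0, 0.0022, 0.0033, 1.4, 0, 0, -1],
    [0, 0.0021, 0.0034, 1.4, 0, 0, -1],
    [0, 0.002, 0.0034, 1.4, 0, 0, -1],
    [0, 0.0016, 0.0027, 1.1, 0, 0, -1],
    [0, 0.0011, 0.0021, 0.8, 0, 0, -1],
    [0, 0.0008, 0.0014, 0.6, 0, 0, -1],
    [0, 0.0007, 0.0014, 0.6, 0, 0, -1]
  ]
}}

```text
t: 6.8
tcp_pos: [0.5693, -0.1479, 0.1449]
tool_rot: [0.973, 0.214, -0.024, -0.084]
force: [1.2, -1.5, 1.7]
finger_gap: 0.001
gripper_force: 0.5
```

```bash
python3 -c "
from plan import *
rows([-1,-2])"
```

```text
t 6.8 tcp(f,l,z) [0.0761 0.0018 0.1449] tip [0.0736 0.0017 0.1311] tz -0.17357416912452533 -0.008369548284197434 -0.9847899709007155 ty 0.9849143126268524 -0.012818122241246122 F(f,l,z) [1.82 0.45 1.73]
-1 [0.0012, 0.0012, 0.0009, 0.5675]
-2 [0.0, 0.0007, 0.0014, 0.5635]
```

Emit:
{"name": "drive_tool", "arguments": {
  "plan": [
    [0, 0, 0.0014, 0, 0, 0, -1],
    [0, 0, 0.0013, 0, 0, 0, -1],
    [0, 0, 0.001, 0, 0, 0, -1],
    [0, 0, 0, 0, 0, 0, -1]
  ]
}}

```text
t: 7.2
tcp_pos: [0.5695, -0.148, 0.1435]
tool_rot: [0.973, 0.214, -0.023, -0.082]
force: [-2.0, -1.5, 10.9]
finger_gap: 0.001
gripper_force: 5.3
```

Emit:
{"name": "drive_tool", "arguments": {
  "plan": [
    [0, 0, 0, 0, 0, 0, -1],
    [0, 0, -0.01, 0, 0, 0, -1],
    [0, 0, -0.03, -2.5, 0, 0, -1],
    [0, 0, -0.04, -2.5, 0, 0, -1],
    [-0.02, 0, -0.04, -4.5, 0, 0, -1],
    [-0.04, -0.02, 0, 0, 0, 0, -1],
    [-0.04, -0.02, 0, 0, 0, 0, -1],
    [-0.04, -0.02, 0, 0, 0, 0, -1],
    [0, 0, 0, 0, 0, 0, -1]
  ]
}}

```text
t: 8.1
tcp_pos: [0.4176, -0.1618, 0.2614]
tool_rot: [0.977, 0.214, -0.009, -0.006]
force: [-0.4, 0.1, 0.4]
finger_gap: -0.001
gripper_force: 0.0
```

Run:
```python
from st import *
s,M=state();print('q',s['q'].round(3))
w=manip.snapshot('wrist');E=np.eye(4);E[:3,:3]=M;E[:3,3]=s['tcp_pos'];W=cloud(w,E@w['mount'])
sd=manip.snapshot('side');S=cloud(sd)
o=np.zeros((360,800,3),np.uint8);o[:300,:400]=cv2.resize(w['image'],(400,300));o[:300,400:]=cv2.resize(sd['image'][180:330,220:420],(400,300),interpolation=3)
cv2.imwrite('pics/c4.png',o[:,:,::-1])
for nm,P in(('w',W.reshape(-1,3)),('s',S.reshape(-1,3))):
    b=lambda x0,x1,y0,y1,z0,z1:P[(P[:,0]>x0)&(P[:,0]<x1)&(P[:,1]>y0)&(P[:,1]<y1)&(P[:,2]>z0)&(P[:,2]<z1)]
    k=b(.43,.475,-.155,-.11,.149,.165);print(nm,'knob',len(k),k.mean(0).round(4) if len(k) else 0)
    q=P-H;f,L,z=q@d,q@l,P[:,2]
    for f0 in(.04,.07,.09,.1,.11):
        m=(abs(f-f0)<.004)&(abs(L-.003)<.01)&(z>.1)&(z<.16);print(f0,m.sum(),np.median(z[m]).round(4),end=' ')
    m=(abs(f-.115)<.02)&(abs(L-.003)<.01)&(z>.133)&(z<.15);print('pinhead',m.sum(),np.median(f[m]),np.median(L[m]),z[m].max() if m.sum() else 0)
    m=(np.hypot(P[:,0]-.482,P[:,1]+.1035)<.012)&(z>.12)&(z<.17);print('pivot z',np.percentile(z[m],[10,50,98]).round(4),P[m&(z>np.percentile(z[m],80))].mean(0).round(4))
```

```text
t 8.1 tcp(f,l,z) [ 0.0234 -0.1412  0.2614] tip [ 0.0232 -0.1414  0.2474] tz -0.01567280042328823 -0.015411254864682096 -0.999758473730329 ty 0.999952608054667 -0.012817131947709282 F(f,l,z) [-0.26 -0.34  0.35]
q [-0.616  0.275  1.825 -0.007  1.063  0.526]
w knob 336 [ 0.45   -0.1277  0.1549]
0.04 0 nan 0.07 0 nan 0.09 0 nan 0.1 0 nan 0.11 0 nan pinhead 0 nan nan 0
pivot z [0.1294 0.1351 0.1391] [ 0.4838 -0.1021  0.1383]
s knob 35 [ 0.4487 -0.1321  0.1525]
0.04 29 0.1269 0.07 35 0.1277 0.09 30 0.1269 0.1 32 0.127 0.11 18 0.1314 pinhead 29 0.1173293949339805 -0.0018283193747187971 0.13715803067576704
pivot z [0.1226 0.1325 0.1371] [ 0.483  -0.1056  0.1363]
  return _methods._mean(a, axis=axis, dtype=dtype,
  ret = ret.dtype.type(ret / rcount)
```

View pics/c4.png

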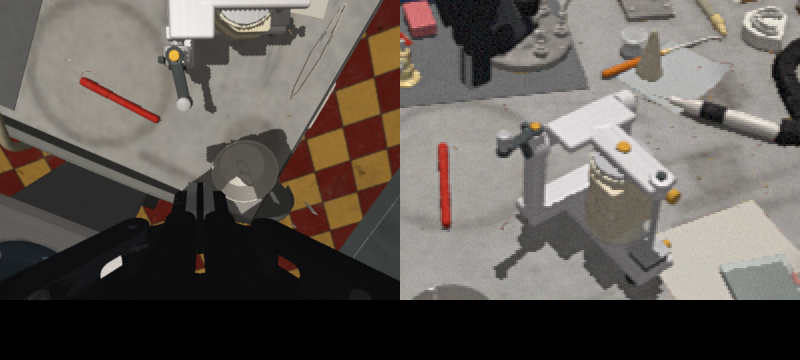

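```bash
cat > lat.py <<'E'
from st import *
piv=np.array([.4832,-.103]);Z=.1555
def way(deg,gap=0):  # world angle of the bar
    a=np.radians(deg);r=np.array([np.cos(a),np.sin(a)]);t=np.array([-r[1],r[0]])
    p=piv+.046*r-(.021+gap)*t; return np.r_[p,Z],np.degrees(np.arctan2(t[1],t[0]))
def rows(ws):
    s=manip.sense();M=R.from_quat(s['tool_rot']).as_matrix();p=s['tcp_pos'];yaw=np.degrees(np.arctan2(M[1,1],M[0,1]))
    print('t',s['t'],'p',p.round(4),'yaw',yaw.round(1),'F',s['force'].round(2),'tilt',M[:,2].round(3))
    for w in ws:
        q,yn=way(*w); D=M.T@(q-p); dy=yn-yaw; print(w,np.round(D,4).tolist(),round(-dy,2)); p,yaw=q,yn
        c=np.radians(yn);y=np.array([np.cos(c),np.sin(c),0]);z=np.array([0,0,-1.]);M=np.stack([np.cross(y,z),y,z],1)
E
python3 -c "
from lat import *
rows([(-141.6,.015)]+[(a,0) for a in range(-140,-100,5)])"
```

```text
t 8.2 p [ 0.4237 -0.1648  0.2626] yaw -65.2 F [ 0.41 -0.9  -0.42] tilt [-0.012  0.003 -1.   ]
(-141.6, 0.015) [0.0278, -0.0546, 0.1073] -13.64
(-140, 0) [-0.0006, 0.0163, 0.0] -1.6
(-135, 0) [-0.0017, 0.0041, 0.0] -5.0
(-130, 0) [-0.0017, 0.0041, 0.0] -5.0
(-125, 0) [-0.0017, 0.0041, 0.0] -5.0
(-120, 0) [-0.0017, 0.0041, 0.0] -5.0
(-115, 0) [-0.0017, 0.0041, 0.0] -5.0
(-110, 0) [-0.0017, 0.0041, 0.0] -5.0
(-105, 0) [-0.0017, 0.0041, 0.0] -5.0
```

Emit:
{"name": "drive_tool", "arguments": {
  "plan": [
    [0.014, -0.027, 0, 0, 0, 0, -1],
    [0.014, -0.0276, 0, 0, 0, 0, -1],
    [0, 0, 0, 0, 0, -6.8, -1],
    [0, 0, 0.03, 0, 0, -6.8, -1],
    [0, 0, 0.04, 0, 0, 0, -1],
    [0, 0, 0.03, 0, 0, 0, -1],
    [0, 0, 0.007, 0, 0, 0, -1],
    [0, 0, 0, 0, 0, 0, -1]
  ]
}}

```text
t: 9.0
tcp_pos: [0.4263, -0.1036, 0.1545]
tool_rot: [0.944, 0.329, -0.006, -0.004]
force: [-0.1, 0.5, 0.7]
finger_gap: -0.002
gripper_force: 0.0
```

```bash
python3 -c "
from lat import *
rows([(-141.6,.01)]+[(a,0) for a in range(-140,-100,5)])"
```

```text
t 9.0 p [ 0.4263 -0.1036  0.1545] yaw -51.6 F [-0.11  0.55  0.65] tilt [-0.014  0.004 -1.   ]
(-141.6, 0.01) [-0.001, 0.0039, -0.001] 0.04
(-140, 0) [-0.0006, 0.0113, 0.0] -1.6
(-135, 0) [-0.0017, 0.0041, 0.0] -5.0
(-130, 0) [-0.0017, 0.0041, 0.0] -5.0
(-125, 0) [-0.0017, 0.0041, 0.0] -5.0
(-120, 0) [-0.0017, 0.0041, 0.0] -5.0
(-115, 0) [-0.0017, 0.0041, 0.0] -5.0
(-110, 0) [-0.0017, 0.0041, 0.0] -5.0
(-105, 0) [-0.0017, 0.0041, 0.0] -5.0
```

Emit:
{"name": "drive_tool", "arguments": {
  "plan": [
    [0, 0.004, -0.001, 0, 0, 0, -1],
    [-0.0006, 0.006, 0, 0, 0, 0, -1],
    [0, 0.0053, 0, 0, 0, -1.6, -1],
    [-0.0017, 0.0041, 0, 0, 0, -5, -1],
    [-0.0017, 0.0041, 0, 0, 0, -5, -1],
    [-0.0017, 0.0041, 0, 0, 0, -5, -1],
    [-0.0017, 0.0041, 0, 0, 0, -5, -1]
  ]
}}

```text
t: 9.7
tcp_pos: [0.4431, -0.1328, 0.1575]
tool_rot: [0.865, 0.501, -0.004, -0.003]
force: [-0.6, 1.5, 0.6]
finger_gap: -0.0
gripper_force: 0.5
```

Run:
```python
from lat import *
rows([(a,0) for a in range(-115,-65,5)])
S=cloud(manip.snapshot('side')).reshape(-1,3);m=(S[:,2]>.148)&(S[:,2]<.16)&(np.abs(np.hypot(S[:,0]-.4832,S[:,1]+.103)-.043)<.012)
k=S[m].mean(0);print(m.sum(),k.round(4),np.degrees(np.arctan2(k[1]+.103,k[0]-.4832)))
```

```text
t 9.7 p [ 0.4431 -0.1328  0.1575] yaw -29.8 F [-0.56  1.53  0.63] tilt [-0.01   0.001 -1.   ]
(-115, 0) [-0.0018, 0.0029, 0.002] -4.81
(-110, 0) [-0.0017, 0.0041, 0.0] -5.0
(-105, 0) [-0.0017, 0.0041, 0.0] -5.0
(-100, 0) [-0.0017, 0.0041, 0.0] -5.0
(-95, 0) [-0.0017, 0.0041, 0.0] -5.0
(-90, 0) [-0.0017, 0.0041, 0.0] -5.0
(-85, 0) [-0.0017, 0.0041, 0.0] -5.0
(-80, 0) [-0.0017, 0.0041, 0.0] -5.0
(-75, 0) [-0.0017, 0.0041, 0.0] -5.0
(-70, 0) [-0.0017, 0.0041, 0.0] -5.0
52 [ 0.4582 -0.1433  0.153 ] -121.79016636657092
```

The knob is turning as planned (bar at −122°, pushed with about 1.6 N). I'll continue.

Emit:
{"name": "drive_tool", "arguments": {
  "plan": [
    [-0.0017, 0.0033, 0.001, 0, 0, -5, -1],
    [-0.0017, 0.0041, 0, 0, 0, -5, -1],
    [-0.0017, 0.0041, 0, 0, 0, -5, -1],
    [-0.0017, 0.0041, 0, 0, 0, -5, -1],
    [-0.0017, 0.0041, 0, 0, 0, -5, -1],
    [-0.0017, 0.0041, 0, 0, 0, -5, -1],
    [-0.0017, 0.0041, 0, 0, 0, -5, -1],
    [-0.0017, 0.0041, 0, 0, 0, -5, -1],
    [-0.0017, 0.0041, 0, 0, 0, -5, -1],
    [-0.0017, 0.0041, 0, 0, 0, -5, -1]
  ]
}}

```text
t: 10.75
tcp_pos: [0.4794, -0.154, 0.1558]
tool_rot: [0.573, 0.82, -0.003, -0.005]
force: [-1.0, -1.1, 0.8]
finger_gap: -0.003
gripper_force: 0.5
```

Run:
```python
from lat import *
rows([(a,0) for a in range(-65,-20,5)])
```

```text
t 10.75 p [ 0.4794 -0.154   0.1558] yaw 20.1 F [-1.03 -1.08  0.76] tilt [-0.011  0.001 -1.   ]
(-65, 0) [-0.001, 0.0041, 0.0003] -4.87
(-60, 0) [-0.0017, 0.0041, 0.0] -5.0
(-55, 0) [-0.0017, 0.0041, 0.0] -5.0
(-50, 0) [-0.0017, 0.0041, 0.0] -5.0
(-45, 0) [-0.0017, 0.0041, 0.0] -5.0
(-40, 0) [-0.0017, 0.0041, 0.0] -5.0
(-35, 0) [-0.0017, 0.0041, 0.0] -5.0
(-30, 0) [-0.0017, 0.0041, 0.0] -5.0
(-25, 0) [-0.0017, 0.0041, 0.0] -5.0
```

Emit:
{"name": "drive_tool", "arguments": {
  "plan": [
    [-0.001, 0.0041, 0, 0, 0, -5, -1],
    [-0.0017, 0.0041, 0, 0, 0, -5, -1],
    [-0.0017, 0.0041, 0, 0, 0, -5, -1],
    [-0.0017, 0.0041, 0, 0, 0, -5, -1],
    [-0.0017, 0.0041, 0, 0, 0, -5, -1],
    [-0.0017, 0.0041, 0, 0, 0, -5, -1],
    [-0.0017, 0.0041, 0, 0, 0, -5, -1],
    [-0.0014, 0.0033, 0, 0, 0, -4, -1]
  ]
}}

```text
t: 11.55
tcp_pos: [0.5126, -0.145, 0.1556]
tool_rot: [0.266, 0.964, -0.001, -0.005]
force: [-0.3, -0.6, 0.5]
finger_gap: 0.004
gripper_force: 0.5
```

```bash
cat > kn.py <<'E'
from lat import *
rows([(-30,0),(-28,0),(-26,0)])
for n in('side','top'):
    s=manip.snapshot(n);S=cloud(s).reshape(-1,3);m=(S[:,2]>.147)&(S[:,2]<.16)&(np.hypot(S[:,0]-.520,S[:,1]+.123)<.02)
    if m.sum(): k=S[m].mean(0);print(n,m.sum(),k.round(4),np.degrees(np.arctan2(k[1]+.103,k[0]-.4832)))
E
python3 kn.py
```

```text
t 11.55 p [ 0.5126 -0.145   0.1556] yaw 59.1 F [-0.26 -0.55  0.45] tilt [-0.01  0.   -1.  ]
(-30, 0) [0.0005, 0.0007, 0.0001] -0.9
(-28, 0) [-0.0007, 0.0016, 0.0] -2.0
(-26, 0) [-0.0007, 0.0016, 0.0] -2.0
```

Emit:
{"name": "drive_tool", "arguments": {
  "plan": [
    [0, 0.0015, 0, 0, 0, -1.5, -1],
    [0, 0.0015, 0, 0, 0, -1, -1],
    [0, 0.0015, 0, 0, 0, 0, -1],
    [0, 0.001, 0, 0, 0, 0, -1]
  ]
}}

```text
t: 12.05
tcp_pos: [0.5139, -0.1409, 0.1546]
tool_rot: [0.246, 0.969, -0.002, -0.006]
force: [-3.8, -8.5, 3.2]
finger_gap: 0.001
gripper_force: 4.4
```

Emit:
{"name": "drive_tool", "arguments": {
  "plan": [
    [0, -0.003, 0, 0, 0, 0, -1],
    [0, -0.01, 0, 0, 0, 0, -1],
    [0, -0.015, -0.02, 0, 0, 0, -1],
    [0, -0.02, -0.05, 0, 0, 0, -1],
    [0, -0.04, -0.03, 0, 0, 0, -1],
    [0, -0.04, 0, 0, 0, 0, -1],
    [0, -0.04, 0, 0, 0, 0, -1],
    [0, -0.04, 0, 0, 0, 0, -1],
    [0, 0, 0, 0, 0, 0, -1]
  ]
}}

```text
t: 12.95
tcp_pos: [0.4147, -0.3251, 0.2513]
tool_rot: [0.249, 0.969, -0.001, -0.006]
force: [-0.4, -0.6, 0.2]
finger_gap: -0.0
gripper_force: 0.0
```

```bash
python3 kn.py
python3 - <<'E'
from st import *
a=manip.snapshot('side')['image'][180:330,220:420];w=manip.snapshot('top');b=w['image'][140:260,280:440]
P=cloud(w).reshape(-1,3);t=P[(P[:,0]>.54)&(P[:,0]<.63)&(P[:,1]>-.215)&(P[:,1]<-.16)&(P[:,2]>.028)&(P[:,2]<.042)]
q=P-H;f,L,z=q@d,q@l,P[:,2]
for f0 in(.04,.07,.09,.105,.117):
    m=(abs(f-f0)<.004)&(abs(L-.003)<.01)&(z>.1)&(z<.16);print(f0,m.sum(),np.median(z[m]).round(4))
cv2.imwrite('pics/c5.png',np.hstack([cv2.resize(a,(400,300),interpolation=3),cv2.resize(b,(400,300),interpolation=3)])[:,:,::-1])
E
```

```text
t 12.95 p [ 0.4147 -0.3251  0.2513] yaw 61.2 F [-0.4  -0.62  0.15] tilt [-0.013  0.001 -1.   ]
(-30, 0) [0.0004, 0.2061, 0.0948] 1.18
(-28, 0) [-0.0007, 0.0016, 0.0] -2.0
(-26, 0) [-0.0007, 0.0016, 0.0] -2.0
side 36 [ 0.5204 -0.1273  0.1519] -33.17666850971378
top 29 [ 0.5217 -0.1242  0.1535] -28.804038436528156
0.04 30 0.1276
0.07 24 0.1281
0.09 32 0.1275
0.105 33 0.1281
0.117 27 0.1349
```

View pics/c5.png

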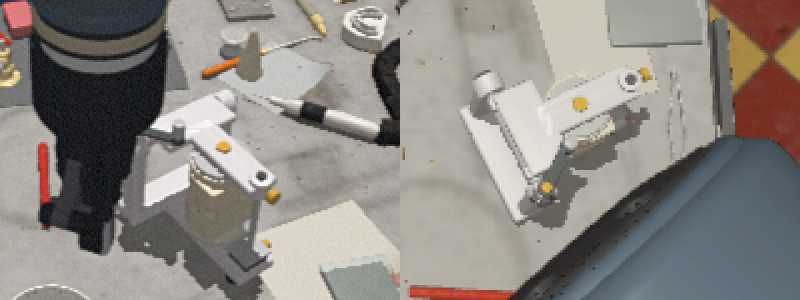

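The latch bar lies across the closed arm, with the knob at (178,130) in the left view and the bar at about 2.15–2.2 rad. The arm is flat at 128 mm and the tool is clear, so I'm handing in.

```bash
python3 -c "
from station import manip
print(manip.sign_off())"
```

```text
the job is handed in; nothing more can be done
None
```

The upper arm is closed with its pin on the incisal table, the latch is at its stop over it, and the job is handed in at about 13 s; sign-off gave no verdict.

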